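Clear the valve deck and refit its handle

ROBOT

A 6-joint arm with a two-finger parallel gripper is mounted at the origin on the work surface. World frame = base frame: x ahead of the robot, y to its left, z up, the work surface at z = 0. Lengths are in m, angles in degrees, forces in N, time in s.
With the tool pointing down it reaches from about 0.4 to 0.825 m from the base axis. Payload 7 kg.
Tool frame: the origin (TCP) lies between the finger pads; the fingertips stand 22 mm ahead of it and the grasp point (between the pads) lies 3 mm ahead of it; z points along the fingers, y is the line along which they close (so a half turn about z gives the same grasp; the last joint's range is limited). The gripper opens to 88 mm and grips with 3 to 60 N. Pads are 19 mm wide; open, the fingers measure 130 mm over their backs; the gripper's body (78 mm by 193 mm) begins 47 mm behind the grasp point.
Start: joints at [-58.952, 20.546, 0.682, 0, -70.136, -16.507], TCP at [0.169, -0.653, 0.249] pointing down, gripper open.
Joint ranges: [-176.03, 176.03], [-82.01, 121.73], [-58.28, 71.71], [-173.87, 95.51], [-174.79, -0.11], [-173.66, 173.66]. Speed limits (degrees/s): [136.94, 136.94, 172.46, 180, 180, 180].

INTERFACE

Orientations are given as [roll, pitch, yaw] about the fixed x, y, z axes, in that order (R = Rz(yaw) Ry(pitch) Rx(roll)).
In Python, from plant import r, vision gives the robot as it stands.
- The arm moves only by the shell command python3 -m pendant 'ROWS' [FORCE]. ROWS is JSON, a list that holds one entry, the list of rows, each a list of 7 numbers: the shift along the tool's x, y, z scaled (see below), then the turn, a rotation vector about the tool's x, y, z scaled (see below), then the opening, from -1 (shut) to 1 (fully open). In form: [[[x, y, z, wx, wy, wz, fingers], ...]]. A call has exactly 8 rows; each row shifts and turns the commanded pose from where the row before left it, along the tool's axes as they then stand; what a row does not reach is not made up. The controller multiplies each number of a shift by 20 mm and each number of a turn by 4 degrees. A row lasts 1/10 s, in which the tool goes at most 50 mm and 8.59 degrees, less where a joint would pass 70% of its speed; a pose out of reach is approached as far as the arm can. A call with a number of a shift or a turn outside -1 to 1 is refused whole. A call with a gripper value outside its range is refused whole. The fingers move at their own pace and stop on an object; FORCE is the grip in N (left out, the last holds). Time passes only in rows, so rows that do not move let the fingers close, or fill a call up. It gives the time, the measured TCP pose, the force, the opening and the grip force at its end, in the units of the state.
- r.get_state(): the state, without advancing time (a new reading comes with each control period).
- vision.capture(name): name is "scene" or "top"; returns a dict with "frame" (420x560x3 uint8, blue, green, red), "depth" (420x560 float32, m along the optical axis (not along the pixel's ray), 0 where there is no reading), "camera_matrix" (3x3 intrinsics, pixels), "k1" (the pictures are not rectified: a ray, as slopes to the right and down, at radius r is drawn at 1 + k1 r^2 times it, then the intrinsics apply), "extrinsics" (4x4, takes a point from world to camera coordinates). Camera axes: x right, y up, looking along -z (the intrinsics and any distortion apply to the point x, -y, -z); pixel columns grow to the right and rows downward; lengths in m; the calibration is good to about 2 mm. A picture is of the moment at which its call begins.
- r.close_job(): hands the job in; it is judged then, once.
The state is a dict: "time_s": time; "joints": joint angles; "qd": joint speeds; "joint_torque": joint torques, N m; "tcp_pos": TCP position; "eef_rot": TCP orientation; "contact_force": force on the tool from outside, world axes, zero at the start; "moment": the same for the moment, N m; "gripper_width": finger opening in m; "gripper_force": force on a finger pad.
Only numpy, scipy, OpenCV 4.12 (cv2) and the standard library are available. Lean on these libraries where they do the work, as an engineer would, in place of code of your own. Each camera call takes 0.05 s, during which the arm holds its last target. There are 200 camera calls.

TASK

A fitting has cracked and left five chips on the valve deck. Hold the scraper block and sweep all five chips over the deck's open edge into its waste tray, then stand the scraper on the bench again, and last push the square-bored handle fully home on the deck's square spindle. Touch the chips only with the scraper and leave the other things on the bench alone.

Things in the scene. Friction and masses are not known exactly. Their poses are not given: they have to be found in the camera images.
- deck: Fixed grey deck, 212 (x) by 220 (y) mm, top 45 mm above the bench, white waste tray joined at its +y side. Origin: centre of the deck block's underside on the bench; y towards the tray, z up. Lips 12 mm high on three sides, inner faces at x = -98, x = +98, y = -102 mm; open edge at y = +110 mm. A round boss 40 mm in diameter, 6 mm high, stands at x = 0, y = -55 mm.
- tray_floor (a point): Middle of the white waste tray's floor, 8 mm above the bench, axes as the deck's. The tray spans 220 (x) by 131 (y) mm inside, from the deck's open edge on; its rim is 56 mm above the bench.
- spindle_foot (a point): Foot of the steel square spindle, on its axis at the boss's top face (51 mm above the bench). The spindle is 18 mm square and 22 mm high, with a 14 mm square end 4 mm higher (26 mm in all). The point's x and y axes are square to the spindle's flats. It turns stiffly (about 0.15 N m).
- spindle (a joint): Angle of the spindle relative to the deck, rad, -0.75 to 0.75, anticlockwise from above; 0: flats parallel to the deck's edges. Any angle is good.
- scraper: Light grey scraper block, 75 mm high, standing on its black rubber blade. Origin: centre of the blade's underside; x along the blade, z up. Blade 66 (x) by 20 (y) mm, 14 mm high; above it a holder 66 by 28 mm up to z = 30; then a grip 60 (x) by 24 (y) mm from z = 30 to 75 mm, pinched across y from above. 0.18 kg. Both faces alike.
- handle: Bare aluminium handle standing on its hub, 60 mm high. Origin: centre of the hub's underside on the bore's axis, z up. Hub 42 mm square, 30 mm high; blind 21 mm square bore, 30 mm deep, 3 mm chamfer at its mouth below, flats parallel to x and y. On the hub a bar 120 (x) by 22 (y) mm, z = 30 to 60 mm, pinched across y from above. 0.12 kg. Fits at any quarter turn.
- chip1: One of five beige flat plastic chips, 8 mm thick, irregular, 26 to 36 mm across; lies on the deck at the start. Origin: middle of its underside.
- chip2: One of five beige flat plastic chips, 8 mm thick, irregular, 26 to 36 mm across; lies on the deck at the start. Origin: middle of its underside.
- chip3: One of five beige flat plastic chips, 8 mm thick, irregular, 26 to 36 mm across; lies on the deck at the start. Origin: middle of its underside.
- chip4: One of five beige flat plastic chips, 8 mm thick, irregular, 26 to 36 mm across; lies on the deck at the start. Origin: middle of its underside.
- chip5: One of five beige flat plastic chips, 8 mm thick, irregular, 26 to 36 mm across; lies on the deck at the start. Origin: middle of its underside.
- bottle_a: Bystander: clear bottle with blue cap, 72 mm in diameter, 170 mm high; origin under its centre.
- bottle_b: Bystander: glass bottle with blue cap, 80 mm in diameter, 190 mm high; origin under its centre.
- pump_head: Bystander: beige round pump head with steel top, 66 mm in diameter, with two side ports to 94 mm over all, 72 mm high; origin under its centre.
- column: Bystander: clear column lying on white square end blocks, 190 mm long (along x), 36 mm high; origin under its centre.
- beaker: Bystander: clear beaker, 84 mm in diameter, 100 mm high; origin under its centre.
- jar: Bystander: low jar with white cap, 60 mm in diameter, 70 mm high; origin under its centre.

How it is judged:
By the outcome, as a careful person would: the job done as asked, in the order asked, and still so for the second after the job is handed in, with the robot touching nothing.
It also fails if it takes over 72 s, if anything falls off the work surface, if the arm or the gripper's body presses on something with over 40 N, if the wrist force passes 120 N, or if a joint passes its speed limit or range.

## Working session

There is one attempt and no reset: what is moved stays moved. The work goes in short steps, Python scripts to look and compute and a shell command to move; the robot and the scene stay as the last step left them, time stands still between calls to the robot, and variables do not carry over. Pictures are saved under pics/ and viewed, at most 10 in all, crops included, and the job is handed in when it is done.

```bash
ls; mkdir -p pics; python3 - <<'E'
from plant import r, vision
import cv2, numpy as np
for n in("scene","top"):
    c=vision.capture(n); cv2.imwrite(f"pics/{n}0.png",c["frame"]); np.savez(f"{n}0.npz",**c)
    print(n,c["camera_matrix"],c["k1"],c["extrinsics"].round(4))
print(r.get_state())
E
```

```text
pics
scene [[387.31764379   0.         279.64168612]
 [  0.         387.31764379 214.47946031]
 [  0.           0.           1.        ]] -0.06321578153582566 [[ 0.6612  0.7502 -0.0071 -0.4359]
 [-0.6116  0.5445  0.574   0.3047]
 [ 0.4345 -0.3752  0.8188 -1.5277]
 [ 0.      0.      0.      1.    ]]
top [[402.90799064   0.         276.79152177]
 [  0.         402.90799064 210.10040452]
 [  0.           0.           1.        ]] -0.05320198048207492 [[-0.0098 -0.9999  0.0114  0.05  ]
 [ 0.9861 -0.0078  0.1662 -0.5915]
 [-0.1661  0.0128  0.986  -1.1419]
 [ 0.      0.      0.      1.    ]]
{'time_s': 0.1, 'joints': array([-5.89498160e+01,  2.05867464e+01,  6.39663329e-01, -1.59688948e-02,
       -7.01341789e+01, -1.65069847e+01]), 'qd': array([ 0.01985596, -0.12844167,  0.15623413,  0.09210719, -0.06452479,
        0.0950247 ]), 'joint_torque': array([-1.72790085e-03, -5.84164488e+01,  2.93750203e+01,  7.01548666e+00,
        1.02288093e-02, -6.65445964e-05]), 'tcp_pos': array([ 0.1693751 , -0.65300584,  0.24773336]), 'eef_rot': array([ 1.79917821e+02, -8.69712025e-03, -1.65462232e+02]), 'contact_force': array([ 0.29400473,  0.80156363, -0.09181356]), 'moment': array([-0.00308126,  0.00459117, -0.02072672]), 'gripper_force': 0.0, 'gripper_width': 0.08778430026170178}
```

View pics/top0.png

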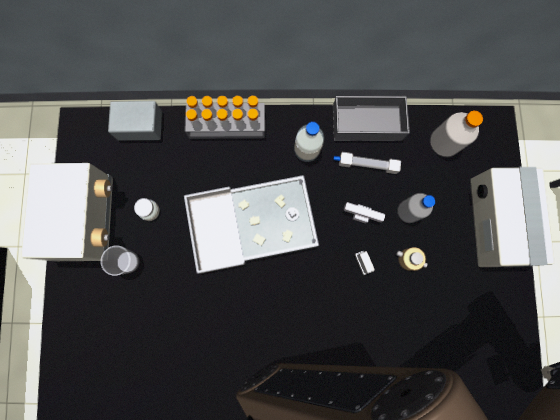

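View pics/scene0.png

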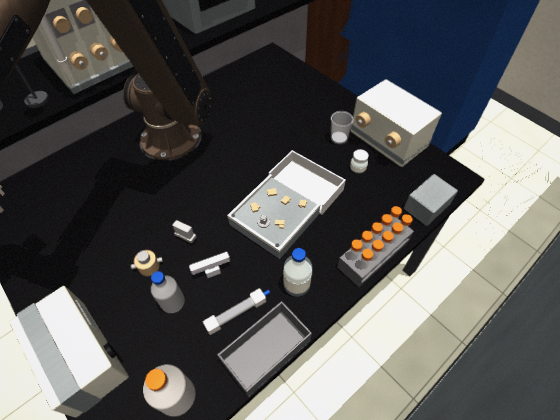

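```bash
cat > h.py <<'E'
import numpy as np, cv2
def load(n): return dict(np.load(n+".npz"))
def ray(c,px,z):
    "pixels -> world points on plane z"
    K=c["camera_matrix"];k=float(c["k1"]);px=np.asarray(px,float).reshape(-1,1,2)
    s=cv2.undistortPoints(px,K,np.array([k,0,0,0.]),None,None,None).reshape(-1,2) if 0 else None
    d=(px.reshape(-1,2)-K[:2,2])/K[[0,1],[0,1]]; s=d.copy()
    for _ in range(15): s=d/(1+k*(s**2).sum(1,keepdims=True))
    E=c["extrinsics"];R=E[:3,:3];o=-R.T@E[:3,3]
    w=np.c_[s[:,0],-s[:,1],-np.ones(len(s))]@R
    return o+w*((z-o[2])/w[:,2])[:,None]
def pts(c):
    "world xyz image from depth"
    h,w=c["depth"].shape;v,u=np.mgrid[:h,:w];px=np.c_[u.ravel(),v.ravel()]
    a=ray(c,px,0);E=c["extrinsics"];o=-E[:3,:3].T@E[:3,3]
    w_=a-o;dep=-(w_@E[2,:3]);return (o+w_*(c["depth"].ravel()/dep)[:,None]).reshape(h,w,3)
def crop(f,x0,y0,x1,y1,s,name): cv2.imwrite("pics/"+name,cv2.resize(f[y0:y1,x0:x1],None,fx=s,fy=s,interpolation=cv2.INTER_CUBIC))
E
python3 - <<'E'
from h import *
c=load("top0"); s=load("scene0")
P=pts(c)
A=cv2.resize(c["frame"][170:280,180:330],None,fx=5,fy=5,interpolation=2)
crop(c["frame"],180,170,330,280,5,"c1.png")
crop(s["frame"],160,140,360,290,4,"c2.png")
for n,(u,v) in dict(deck=(270,250),tray=(210,230),bench=(330,300),hand=(355,210),scr=(364,260)).items(): print(n,P[v,u].round(4))
# top-height masks
for n,(x0,y0,x1,y1),z in (("scr",(345,240,390,285),.075),("hand",(335,190,395,235),.06)):
    q=P[y0:y1,x0:x1]; m=(abs(q[...,2]-z)<.009).astype(np.uint8)
    vv,uu=np.nonzero(m); p=ray(c,np.c_[uu+x0,vv+y0],z)[:,:2].astype(np.float32)
    rc=cv2.minAreaRect(p);print(n,m.sum(),p.mean(0),rc)
E
```

```text
deck [0.4745 0.0657 0.0472]
tray [0.5389 0.2471 0.0108]
bench [ 0.3269 -0.112  -0.0004]
hand [ 0.5889 -0.1856  0.0577]
scr [ 0.4415 -0.2024  0.0726]
scr 189 [ 0.4372348 -0.2091057] ((0.4375743567943573, -0.20894290506839752), (0.060432277619838715, 0.02551189996302128), 21.303165435791016)
hand 314 [ 0.5828148  -0.21257412] ((0.5827736258506775, -0.21273177862167358), (0.12055693566799164, 0.023015886545181274), 71.877685546875)
```

View pics/c1.png

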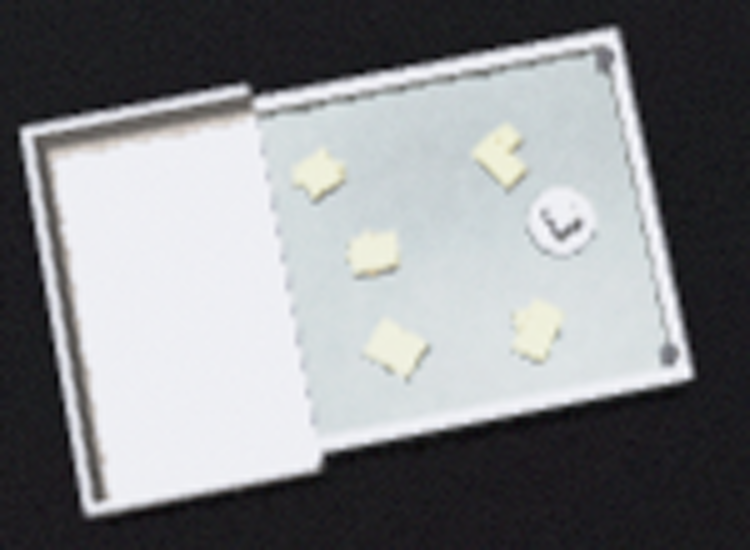

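View pics/c2.png

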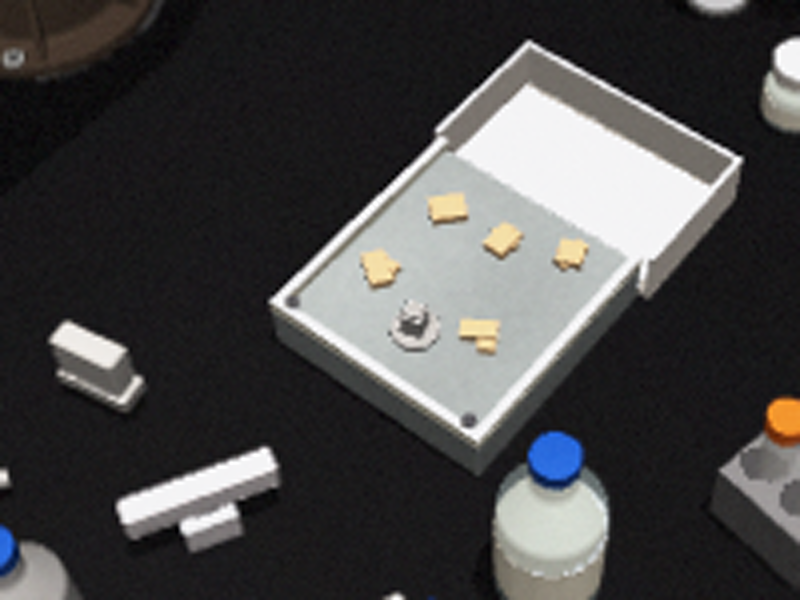

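```bash
cat >> h.py <<'E'
def deckfit():
    c=load("top0");px=np.array([(617,30),(690,378),(256,105),(322,450)],float)/5+np.array([180,170])-.4
    w=ray(c,px,.057)[:,:2];d=np.array([(.106,-.11),(-.106,-.11),(.106,.11),(-.106,.11)])
    mw=w.mean(0);H=d.T@(w-mw);a=np.arctan2(H[0,1]-H[1,0],H[0,0]+H[1,1])
    R=np.array([[np.cos(a),-np.sin(a)],[np.sin(a),np.cos(a)]]);return R,mw,a,(w-mw)@R-d
E
python3 - <<'E'
from h import *
R,o,a,res=deckfit();print("deck",o,np.degrees(a),(res*1e3).round(1))
c=load("top0");s=load("scene0")
f=c["frame"].astype(int)
hsv=cv2.cvtColor(c["frame"],cv2.COLOR_BGR2HSV)
def chips(c,box):
    x0,y0,x1,y1=box;hs=cv2.cvtColor(c["frame"],cv2.COLOR_BGR2HSV)
    m=np.zeros(hs.shape[:2],np.uint8);m[y0:y1,x0:x1]=cv2.inRange(hs,(12,25,120),(40,255,255))[y0:y1,x0:x1]
    for k in cv2.findContours(m,0,1)[0]:
        if cv2.contourArea(k)<15:continue
        w=ray(c,k.reshape(-1,2),.053)[:,:2];q=(w-o)@R
        print("chip",cv2.moments(k)["m00"],"x",(q[:,0].min()*1e3).round(),(q[:,0].max()*1e3).round(),"y",(q[:,1].min()*1e3).round(),(q[:,1].max()*1e3).round())
chips(c,(225,180,315,262));chips(s,(235,185,325,250))
b=ray(c,[[561/5+180-.4,219/5+170-.4]],.051)[0,:2];print("boss",b,(b-o)@R)
b=ray(s,[[415/4+160-.4,329/4+140-.4]],.051)[0,:2];print("boss scene",b,(b-o)@R)
print("exp spindle",o+R@[0,-.055])
A=cv2.resize(s["frame"][205:235,245:285],None,fx=10,fy=10,interpolation=2);B=cv2.resize(c["frame"][198:228,272:312],None,fx=10,fy=10,interpolation=2)
cv2.imwrite("pics/sp.png",np.hstack([A,B]))
# scraper & handle in scene cam
P=pts(s)
for n,(x0,y0,x1,y1),z in (("scr",(165,210,205,250),.075),("hand",(183,245,235,285),.06)):
    q=P[y0:y1,x0:x1]; m=(abs(q[...,2]-z)<.006)
    vv,uu=np.nonzero(m); p=ray(s,np.c_[uu+x0,vv+y0],z)[:,:2].astype(np.float32)
    print(n,m.sum(),p.mean(0),cv2.minAreaRect(p))
E
```

```text
deck [0.56946338 0.05356839] 10.901615427140875 [[ 0.   0. ]
 [ 0.6  1.9]
 [-2.7 -0.7]
 [ 2.1 -1.3]]
chip 40.5 x 29.0 59.0 y -39.0 -13.0
chip 52.5 x 29.0 68.0 y -44.0 -12.0
chip 55.5 x -78.0 -39.0 y -48.0 -13.0
chip 37.5 x 43.0 70.0 y 62.0 95.0
chip 46.0 x -7.0 19.0 y 38.0 73.0
chip 47.5 x -71.0 -33.0 y 36.0 73.0
boss [0.58138033 0.00063356] [ 0.00169069 -0.0542333 ]
boss scene [ 0.58309669 -0.00152752] [ 0.00296737 -0.05667999]
exp spindle [ 5.79865153e-01 -4.39046147e-04]
scr 128 [ 0.4402912  -0.21141103] ((0.44108033180236816, -0.21195101737976074), (0.05914238840341568, 0.025502098724246025), 19.696075439453125)
hand 271 [ 0.5880934  -0.21656325] ((0.5889376997947693, -0.2155652791261673), (0.11678822338581085, 0.024567818269133568), 71.93793487548828)
```

View pics/sp.png

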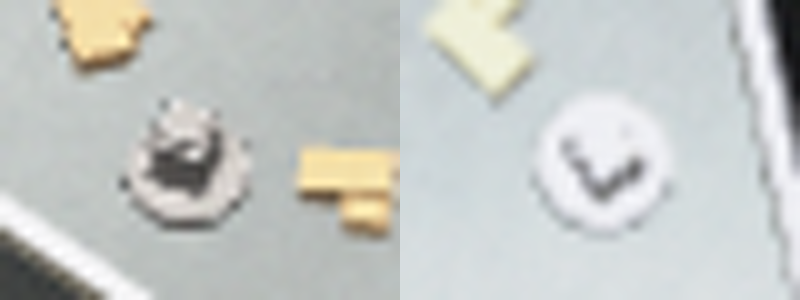

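The top view shows the deck with five chips, tray at left, boss near (292,214), scraper (365,262), handle (365,212). The zoom shows the spindle flats turned to about 32° in world (mod 90).

```bash
cat >> h.py <<'E'
def to(x,y,z,yaw):
    from plant import r
    s=r.get_state();p=s["tcp_pos"];w=np.radians(s["eef_rot"][2]);d=np.array([x,y,z])-p
    yw=s["eef_rot"][2];dy=(yaw-yw+180)%360-180
    tx=np.array([np.cos(w),np.sin(w),0]);ty=np.array([np.sin(w),-np.cos(w),0])
    print("t",s["time_s"],"tcp",p.round(4),s["eef_rot"].round(1),"units xyz",(np.array([d@tx,d@ty,-d[2]])/.02).round(2),"wz units",round(-dy/4,2),"g",s["gripper_width"],"F",s["contact_force"].round(1))
def dk(x,y):
    R,o,a,_=deckfit();return o+R@np.array([x,y])/1e3
E
python3 - <<'E'
from h import *
c=load("top0")
for n,u,v,z in (("pump",414,258,.072),("bottleB cap",428,201,.19),("col L",347,160,.036),("col R",394,166,.036),("bottleA cap",312,128,.17)): print(n,ray(c,[[u,v]],z).round(3))
to(.439,-.2105,.249,-159.5)
for q in((56,-70),(-56,-70),(6,10),(56,125)):print(q,dk(*q))
E
```

```text
pump [[ 0.445 -0.348  0.072]]
bottleB cap [[ 0.589 -0.353  0.19 ]]
col L [[ 0.748 -0.172  0.036]]
col R [[ 0.729 -0.317  0.036]]
bottleA cap [[ 0.8   -0.053  0.17 ]]
t 0.1 tcp [ 0.1694 -0.653   0.2477] [ 179.9   -0.  -165.5] units xyz [-18.6   18.03  -0.06] wz units -1.49 g 0.08778430026170178 F [ 0.3  0.8 -0.1]
(56, -70) [ 0.63769139 -0.00457745]
(-56, -70) [ 0.52771261 -0.02575924]
(6, 10) [0.57346387 0.06452266]
(56, 125) [0.60081238 0.18690346]
```

```bash
python3 -m pendant '[[[-0.5,0.5,0,0,0,0,0.3],[-0.93,0.9,0,0,0,0,0.3],[-0.93,0.9,0,0,0,0,0.3],[-0.93,0.9,0,0,0,0,0.3],[-0.93,0.9,0,0,0,0,0.3],[-0.93,0.9,0,0,0,0,0.3],[-0.93,0.9,0,0,0,0,0.3],[-0.93,0.9,0,0,0,0,0.3]]]' && python3 -m pendant '[[[-0.93,0.9,0,0,0,0,0.3],[-0.93,0.9,0,0,0,0,0.3],[-0.93,0.9,0,0,0,0,0.3],[-0.93,0.9,0,0,0,0,0.3],[-0.93,0.9,0,0,0,0,0.3],[-0.93,0.9,0,0,0,0,0.3],[-0.93,0.9,0,0,0,0,0.3],[-0.93,0.9,0,0,0,0,0.3]]]' && python3 -m pendant '[[[-0.93,0.9,0,0,0,0,0.3],[-0.93,0.9,0,0,0,0,0.3],[-0.93,0.9,0,0,0,0,0.3],[-0.93,0.9,0,0,0,0,0.3],[-0.43,0.4,0,0,0,-0.5,0.3],[0,0,0,0,0,-0.5,0.3],[0,0,0,0,0,-0.5,0.3],[0,0,0,0,0,0,0.3]]]'
python3 -c "
from h import *
to(.439,-.2105,.059,-159.5)"
```

```text
time_s: 0.9
tcp_pos: [0.2715, -0.4849, 0.2484]
eef_rot: [180.0, 0.0, -165.5]
contact_force: [0.7, -0.2, -0.2]
gripper_width: 0.0571
gripper_force: 0.0
time_s: 1.7
tcp_pos: [0.379, -0.3082, 0.2485]
eef_rot: [180.0, 0.0, -165.4]
contact_force: [1.1, -0.4, 0.2]
gripper_width: 0.057
gripper_force: 0.0
time_s: 2.5
tcp_pos: [0.4388, -0.2113, 0.2484]
eef_rot: [180.0, -0.0, -159.3]
contact_force: [-0.2, -0.5, 0.3]
gripper_width: 0.057
gripper_force: 0.0
t 2.5 tcp [ 0.4388 -0.2113  0.2484] [ 180.    -0.  -159.3] units xyz [-0.02  0.03  9.47] wz units 0.04 g 0.05700621624460204 F [-0.2 -0.5  0.3]
```

```bash
python3 -m pendant '[[[0,0,1,0,0,0,0.3],[0,0,1,0,0,0,0.3],[0,0,1,0,0,0,0.3],[0,0,1,0,0,0,0.3],[0,0,1,0,0,0,0.3],[0,0,1,0,0,0,0.3],[0,0,1,0,0,0,0.3],[0,0,1,0,0,0,0.3]]]' && python3 -m pendant '[[[0,0,0.9,0,0,0,0.3],[0,0,0.57,0,0,0,0.3],[0,0,0,0,0,0,-1],[0,0,0,0,0,0,-1],[0,0,0,0,0,0,-1],[0,0,0,0,0,0,-1],[0,0,0,0,0,0,-1],[0,0,0,0,0,0,-1]]]' 40
python3 -c "
from h import *
to(*dk(56,-72),.250,-169.1)"
```

```text
time_s: 3.3
tcp_pos: [0.4388, -0.2116, 0.0879]
eef_rot: [-180.0, 0.0, -159.5]
contact_force: [0.3, -0.2, -0.0]
gripper_width: 0.057
gripper_force: 0.0
time_s: 4.1
tcp_pos: [0.4396, -0.2115, 0.0598]
eef_rot: [-180.0, 0.1, -159.4]
contact_force: [-0.8, 0.6, 5.9]
gripper_width: 0.0239
gripper_force: 40.0
t 4.1 tcp [ 0.4396 -0.2115  0.0598] [-1.800e+02  1.000e-01 -1.594e+02] units xyz [-12.89   6.11  -9.51] wz units 2.41 g 0.023871864129219607 F [-0.8  0.6  5.9]
```

```bash
python3 -m pendant '[[[0,0,-0.5,0,0,0,-1],[0,0,-1,0,0,0,-1],[0,0,-1,0,0,0,-1],[-0.5,0.2,-1,0,0,0,-1],[-0.8,0.4,-1,0,0,0,-1],[-0.8,0.4,-0.8,0,0,0,-1],[-0.8,0.4,0,0,0,0,-1],[-0.8,0.4,0,0,0,0,-1]]]' && python3 -m pendant '[[[-0.8,0.4,0,0,0,0,-1],[-0.8,0.4,0,0,0,0,-1],[-0.9,0.4,0,0,0,0,-1],[-0.9,0.4,0,0,0,0,-1],[-0.9,0.4,0,0,0,0,-1],[-0.9,0.4,0,0,0,0,-1],[-0.9,0.4,0,0,0,0,-1],[-0.9,0.4,0,0,0,0,-1]]]' && python3 -m pendant '[[[-0.9,0.4,0,0,0,0,-1],[-0.9,0.4,0,0,0,0,-1],[-0.4,0.3,0,0,0,0.4,-1],[0,0,0,0,0,0.6,-1],[0,0,0,0,0,0.6,-1],[0,0,0,0,0,0.6,-1],[0,0,0,0,0,0.21,-1],[0,0,0,0,0,0,-1]]]'
python3 -c "
from h import *
to(*dk(56,-72),.1063,-169.1)"
```

```text
time_s: 4.9
tcp_pos: [0.4963, -0.151, 0.1654]
eef_rot: [180.0, 0.0, -159.5]
contact_force: [-0.0, -0.9, -0.7]
gripper_width: 0.0237
gripper_force: 40.0
time_s: 5.7
tcp_pos: [0.6056, -0.0416, 0.1651]
eef_rot: [180.0, -0.0, -159.5]
contact_force: [-0.4, -0.5, -1.3]
gripper_width: 0.0241
gripper_force: 40.0
time_s: 6.5
tcp_pos: [0.6383, -0.0064, 0.1651]
eef_rot: [180.0, -0.0, -169.1]
contact_force: [-0.1, 0.5, -1.8]
gripper_width: 0.0237
gripper_force: 40.0
t 6.5 tcp [ 0.6383 -0.0064  0.1651] [ 180.    -0.  -169.1] units xyz [ 0.01 -0.    2.94] wz units 0.01 g 0.023656842572568337 F [-0.1  0.5 -1.8]
```

```bash
python3 -m pendant '[[[0,0,0.6,0,0,0,-1],[0,0,0.8,0,0,0,-1],[0,0,0.8,0,0,0,-1],[0,0,0.5,0,0,0,-1],[0,0,0.2,0,0,0,-1],[0,0,0,0,0,0,-1],[0,0.3,0,0,0,0,-1],[0,0.6,0,0,0,0,-1]]]' && python3 -m pendant '[[[0,0.7,0,0,0,0,-1],[0,0.7,0,0,0,0,-1],[0,0.7,0,0,0,0,-1],[0,0.7,0,0,0,0,-1],[0,0.7,0,0,0,0,-1],[0,0.7,0,0,0,0,-1],[0,0.7,0,0,0,0,-1],[0,0.7,0,0,0,0,-1]]]' && python3 -m pendant '[[[0,0.7,0,0,0,0,-1],[0,0.7,0,0,0,0,-1],[0,0.7,0,0,0,0,-1],[0,0.7,0,0,0,0,-1],[0,0.5,0,0,0,0,-1],[0,0,0,0,0,0,-1],[0,0,0,0,0,0,-1],[0,0,-0.8,0,0,0,-1]]]'
python3 - <<'E'
from h import *
from plant import vision
to(*dk(-56,-72),.166,-169.1)
c=vision.capture("scene");np.savez("scene1.npz",**c);crop(c["frame"],200,120,360,260,5,"c3.png")
E
```

```text
time_s: 7.3
tcp_pos: [0.6353, 0.0111, 0.108]
eef_rot: [-180.0, 0.1, -169.1]
contact_force: [2.3, -1.1, -0.8]
gripper_width: 0.0237
gripper_force: 40.0
time_s: 8.1
tcp_pos: [0.6131, 0.1221, 0.1072]
eef_rot: [-180.0, -0.0, -169.1]
contact_force: [-0.1, -0.2, -2.4]
gripper_width: 0.0239
gripper_force: 40.0
time_s: 8.9
tcp_pos: [0.5995, 0.1847, 0.1211]
eef_rot: [-179.9, -0.2, -169.1]
contact_force: [0.1, 0.0, -1.2]
gripper_width: 0.0237
gripper_force: 40.0
t 8.9 tcp [0.5995 0.1847 0.1211] [-179.9   -0.2 -169.1] units xyz [ 5.51 -9.76 -2.24] wz units -0.01 g 0.02368504092596692 F [ 0.1  0.  -1.2]
```

View pics/c3.png

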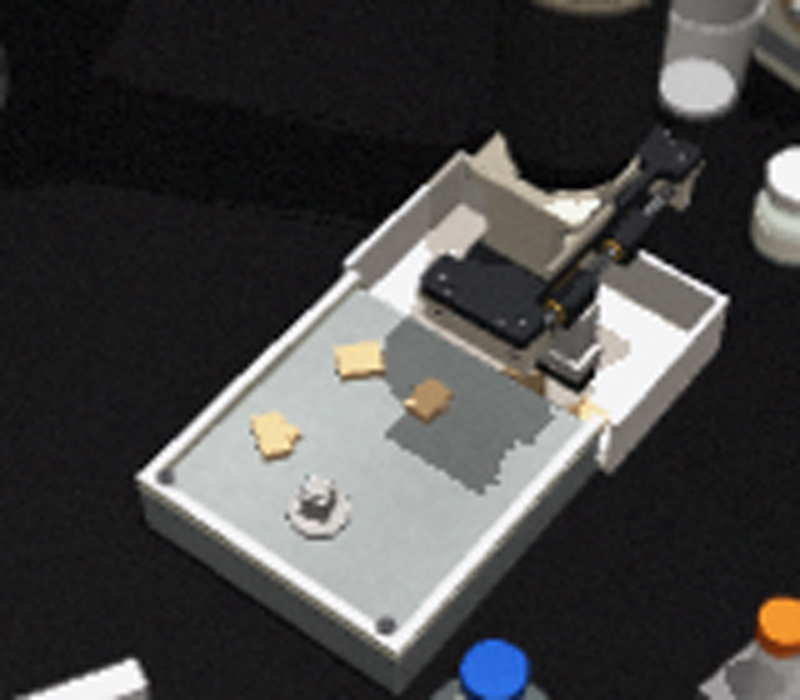

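```bash
python3 -m pendant '[[[0,0,-0.8,0,0,0,-1],[0,0,-0.8,0,0,0,-1],[0.2,-0.5,-0.64,0,0,0,-1],[0.5,-0.9,0,0,0,0,-1],[0.5,-0.9,0,0,0,0,-1],[0.5,-0.9,0,0,0,0,-1],[0.5,-0.9,0,0,0,0,-1],[0.5,-0.9,0,0,0,0,-1]]]' && python3 -m pendant '[[[0.5,-0.9,0,0,0,0,-1],[0.5,-0.9,0,0,0,0,-1],[0.5,-0.9,0,0,0,0,-1],[0.5,-0.9,0,0,0,0,-1],[0.5,-0.9,0,0,0,0,-1],[0.31,-0.26,0,0,0,0,-1],[0,0,0.4,0,0,0,-1],[0,0,0.8,0,0,0,-1]]]'
python3 - <<'E'
from h import *
from plant import vision
to(*dk(-56,-72),.1063,-169.1)
E
```

```text
time_s: 9.75
tcp_pos: [0.5658, 0.0751, 0.1676]
eef_rot: [-180.0, -0.0, -169.1]
contact_force: [0.5, 0.1, -1.1]
gripper_width: 0.0239
gripper_force: 40.0
time_s: 10.55
tcp_pos: [0.5306, -0.0266, 0.1446]
eef_rot: [180.0, 0.2, -169.1]
contact_force: [-0.4, -0.5, -1.5]
gripper_width: 0.0241
gripper_force: 40.0
t 10.55 tcp [ 0.5306 -0.0266  0.1446] [ 180.     0.2 -169.1] units xyz [ 0.13 -0.03  1.91] wz units -0.0 g 0.024091715015825292 F [-0.4 -0.5 -1.5]
```

```bash
python3 -m pendant '[[[0.13,0,0.8,0,0,0,-1],[0,0,0.8,0,0,0,-1],[0,0,0.25,0,0,0,-1],[0,0,0,0,0,0,-1],[0,0.3,0,0,0,0,-1],[0,0.6,0,0,0,0,-1],[0,0.7,0,0,0,0,-1],[0,0.7,0,0,0,0,-1]]]' && python3 -m pendant '[[[0,0.7,0,0,0,0,-1],[0,0.7,0,0,0,0,-1],[0,0.7,0,0,0,0,-1],[0,0.7,0,0,0,0,-1],[0,0.7,0,0,0,0,-1],[0,0.7,0,0,0,0,-1],[0,0.7,0,0,0,0,-1],[0,0.7,0,0,0,0,-1]]]' && python3 -m pendant '[[[0,0.7,0,0,0,0,-1],[0,0.7,0,0,0,0,-1],[0,0.6,0,0,0,0,-1],[0,0,0,0,0,0,-1],[0,0,-0.7,0,0,0,-1],[0,0,-0.8,0,0,0,-1],[0,-0.4,-0.5,0,0,0,-1],[-0.5,-0.8,0,0,0,0,-1]]]' && python3 -m pendant '[[[-0.6,-0.9,0,0,0,0,-1],[-0.6,-0.9,0,0,0,0,-1],[-0.6,-0.9,0,0,0,0,-1],[-0.6,-0.9,0,0,0,0,-1],[-0.1,-0.9,0,0,0,0,-1],[0,-0.1,0,0,0,0,-1],[0,0,0.5,0,0,0,-1],[0,0,0.5,0,0,0,-1]]]'
python3 - <<'E'
from h import *
to(*dk(4,10),.1063,-169.1)
E
```

```text
time_s: 11.35
tcp_pos: [0.5182, 0.0194, 0.1073]
eef_rot: [180.0, 0.0, -169.1]
contact_force: [-0.3, 0.7, -1.3]
gripper_width: 0.0241
gripper_force: 40.0
time_s: 12.15
tcp_pos: [0.4969, 0.129, 0.1069]
eef_rot: [-180.0, -0.0, -169.1]
contact_force: [-0.4, -0.0, -1.8]
gripper_width: 0.0239
gripper_force: 40.0
time_s: 12.95
tcp_pos: [0.5041, 0.1456, 0.1486]
eef_rot: [179.9, 0.1, -169.0]
contact_force: [0.9, 0.4, -1.4]
gripper_width: 0.024
gripper_force: 40.0
time_s: 13.75
tcp_pos: [0.5701, 0.0647, 0.1263]
eef_rot: [180.0, 0.0, -169.1]
contact_force: [0.1, -0.2, -1.5]
gripper_width: 0.0238
gripper_force: 40.0
t 13.75 tcp [0.5701 0.0647 0.1263] [ 180.     0.  -169.1] units xyz [-0.06 -0.04  1.  ] wz units -0.01 g 0.023750306172006925 F [ 0.1 -0.2 -1.5]
```

```bash
python3 -m pendant '[[[0,0,0.6,0,0,0,-1],[0,0,0.35,0,0,0,-1],[0,0,0,0,0,0,-1],[0,0.4,0,0,0,0,-1],[0,0.7,0,0,0,0,-1],[0,0.7,0,0,0,0,-1],[0,0.7,0,0,0,0,-1],[0,0.7,0,0,0,0,-1]]]' && python3 -m pendant '[[[0,0.7,0,0,0,0,-1],[0,0.7,0,0,0,0,-1],[0,0.7,0,0,0,0,-1],[0,0.6,0,0,0,0,-1],[0,0,0,0,0,0,-1],[0,0,-0.8,0,0,0,-1],[0,0,-1,0,0,0,-1],[0,0,-1,0,0,0,-1]]]' && python3 -m pendant '[[[0,-0.4,-0.2,0,0,0,-1],[0.2,-0.9,0,0,0,0,-1],[0.3,-1,0,0,0,0,-1],[0.4,-1,0,0,0,0,-1],[0.4,-1,0,0,0,0,-1],[0.4,-1,0,0,0,0,-1],[0.4,-1,0,0,0,0,-1],[0.4,-1,0,0,0,0,-1]]]' && python3 -m pendant '[[[0.4,-1,0,0,0,0,-1],[0.4,-1,0,0,0,0,-1],[0.4,-1,0,0,0,0,-1],[0.4,-1,0,0,0,0,-1],[0.4,-1,0,0,0,0,-1],[0.4,-1,0,0,0,0,-1],[0.4,-1,0,0,0,0,-1],[0,0,0,0,0,0,-1]]]'
python3 - <<'E'
from h import *
from plant import vision
to(.439,-.2105,.061,-159.5)
s=vision.capture("scene");c=vision.capture("top");np.savez("top1.npz",**c)
A=cv2.resize(s["frame"][130:250,220:350],(520,480),interpolation=2)
B=cv2.resize(c["frame"][170:280,180:330],(650,477),interpolation=2)[:,:280]
B=np.vstack([B,np.zeros((3,280,3),np.uint8)]);cv2.imwrite("pics/c4.png",np.hstack([A,B]))
E
```

```text
time_s: 14.55
tcp_pos: [0.5581, 0.1291, 0.1083]
eef_rot: [180.0, 0.0, -169.1]
contact_force: [1.1, 0.6, -0.8]
gripper_width: 0.0242
gripper_force: 40.0
time_s: 15.35
tcp_pos: [0.5479, 0.1802, 0.1643]
eef_rot: [-180.0, -0.1, -169.1]
contact_force: [0.2, 0.0, -0.9]
gripper_width: 0.0236
gripper_force: 40.0
time_s: 16.15
tcp_pos: [0.5253, 0.025, 0.1672]
eef_rot: [-180.0, -0.1, -169.2]
contact_force: [-0.1, -0.1, -0.4]
gripper_width: 0.0237
gripper_force: 40.0
time_s: 16.95
tcp_pos: [0.4959, -0.1235, 0.1672]
eef_rot: [180.0, -0.1, -169.3]
contact_force: [-0.2, -0.7, -1.6]
gripper_width: 0.0238
gripper_force: 40.0
t 16.95 tcp [ 0.4959 -0.1235  0.1672] [ 1.800e+02 -1.000e-01 -1.693e+02] units xyz [ 3.61 -3.75  5.31] wz units -2.45 g 0.023790081738126242 F [-0.2 -0.7 -1.6]
```

View pics/c4.png

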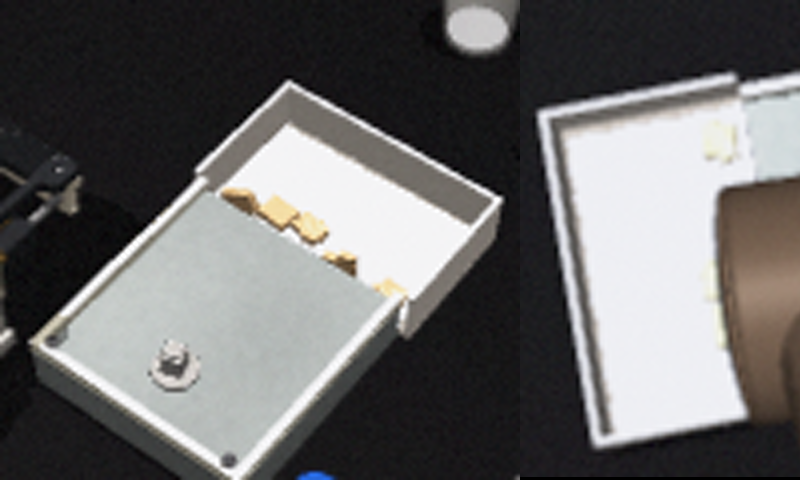

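```bash
python3 - <<'E'
from h import *
from plant import vision
s=vision.capture("scene");np.savez("scene2.npz",**s);P=pts(s);R,o,a,_=deckfit()
hs=cv2.cvtColor(s["frame"],cv2.COLOR_BGR2HSV);m=np.zeros(hs.shape[:2],np.uint8);m[170:210,270:325]=cv2.inRange(hs,(10,50,60),(40,255,255))[170:210,270:325]
n,l,st,ce=cv2.connectedComponentsWithStats(m)
for i in range(1,n):
    if st[i,4]<8:continue
    q=P[l==i];d=(q[:,:2]-o)@R*1e3
    print(ce[i].round(),st[i,4],"x",d[:,0].min().round(),d[:,0].max().round(),"y",d[:,1].min().round(),d[:,1].max().round(),"z",np.percentile(q[:,2]*1e3,[3,50,97]).round())
E
```

```text
[289. 183.] 142 x -94.0 2.0 y 125.0 161.0 z [10. 17. 37.]
[305. 195.] 31 x 18.0 47.0 y 124.0 133.0 z [16. 26. 36.]
[317. 201.] 15 x 68.0 89.0 y 128.0 146.0 z [11. 17. 21.]
```

```bash
python3 -m pendant '[[[0.6,-0.6,0,0,0,0,-1],[0.9,-0.9,0,0,0,0,-1],[0.9,-0.9,0.3,0,0,0,-1],[0.8,-0.9,0.3,0,0,0,-1],[0.41,-0.45,0.3,0,0,-0.6,-1],[0,0,0.4,0,0,-0.8,-1],[0,0,0.5,0,0,-0.7,-1],[0,0,0.5,0,0,-0.3,-1]]]' && python3 -m pendant '[[[0,0,0.6,0,0,0,-1],[0,0,0.6,0,0,0,-1],[0,0,0.6,0,0,0,-1],[0,0,0.5,0,0,0,-1],[0,0,0.3,0,0,0,-1],[0,0,0.15,0,0,0,-1],[0,0,0,0,0,0,-1],[0,0,0,0,0,0,-1]]]'
python3 - <<'E'
from h import *
to(.439,-.2105,.060,-159.5)
E
```

```text
time_s: 17.9
tcp_pos: [0.4409, -0.2078, 0.1216]
eef_rot: [-180.0, 0.0, -159.4]
contact_force: [0.1, 0.2, -1.6]
gripper_width: 0.0239
gripper_force: 40.0
time_s: 18.7
tcp_pos: [0.4417, -0.2078, 0.0673]
eef_rot: [-180.0, 0.0, -159.5]
contact_force: [0.4, -0.2, -1.4]
gripper_width: 0.0241
gripper_force: 40.0
t 18.7 tcp [ 0.4417 -0.2078  0.0673] [-180.     0.  -159.5] units xyz [ 0.18 -0.08  0.37] wz units 0.0 g 0.024052220853565776 F [ 0.4 -0.2 -1.4]
```

```bash
python3 -m pendant '[[[0,0,0.15,0,0,0,-1],[0,0,0.15,0,0,0,-1],[0,0,0.07,0,0,0,-1],[0,0,0,0,0,0,-1],[0,0,0,0,0,0,0.3],[0,0,0,0,0,0,0.3],[0,0,0,0,0,0,0.3],[0,0,0,0,0,0,0.3]]]' && python3 -m pendant '[[[0,0,-0.3,0,0,0,0.3],[0,0,-0.7,0,0,0,0.3],[0,0,-1,0,0,0,0.3],[0,0,-1,0,0,0,0.3],[0,0,-1,0,0,0,0.3],[0,0,-1,0,0,0,0.3],[0,0,-0.2,0,0,0,0.3],[0,0,0,0,0,0,0.3]]]'
python3 - <<'E'
from h import *
from plant import vision
to(.586,-.2145,.160,-108)
c=vision.capture("top");s=vision.capture("scene");P=pts(s)
q=P[200:255,160:215];m=abs(q[...,2]-.075)<.006;vv,uu=np.nonzero(m);p=ray(s,np.c_[uu+160,vv+200],.075)[:,:2].astype(np.float32)
print("scraper top",m.sum(),p.mean(0),cv2.minAreaRect(p))
E
```

```text
time_s: 19.5
tcp_pos: [0.4414, -0.2077, 0.0595]
eef_rot: [180.0, 0.0, -159.5]
contact_force: [-0.9, 0.6, -1.0]
gripper_width: 0.0503
gripper_force: 0.0
time_s: 20.3
tcp_pos: [0.4418, -0.2077, 0.1644]
eef_rot: [-180.0, 0.1, -159.5]
contact_force: [0.1, 0.3, -0.5]
gripper_width: 0.0572
gripper_force: 0.0
t 20.3 tcp [ 0.4418 -0.2077  0.1644] [-1.800e+02  1.000e-01 -1.595e+02] units xyz [-6.63 -2.84  0.22] wz units -12.87 g 0.0572008109982418 F [ 0.1  0.3 -0.5]
scraper top 123 [ 0.44129887 -0.20866361] ((0.44191864132881165, -0.20839698612689972), (0.059492625296115875, 0.025528063997626305), 20.017074584960938)
```

```bash
python3 -m pendant '[[[-0.7,-0.3,0,0,0,0,0.3],[-1,-0.43,0,0,0,0,0.3],[-1,-0.43,0,0,0,0,0.3],[-1,-0.43,0,0,0,0,0.3],[-1,-0.43,0,0,0,0,0.3],[-1,-0.43,0,0,0,0,0.3],[-0.97,-0.43,0,0,0,0,0.3],[0,0,0,0,0,-0.9,0.3]]]' && python3 -m pendant '[[[0,0,0,0,0,-1,0.3],[0,0,0,0,0,-1,0.3],[0,0,0,0,0,-1,0.3],[0,0,0,0,0,-1,0.3],[0,0,0,0,0,-1,0.3],[0,0,0,0,0,-1,0.3],[0,0,0,0,0,-1,0.3],[0,0,0,0,0,-1,0.3]]]' && python3 -m pendant '[[[0,0,0.3,0,0,-1,0.3],[0,0,0.5,0,0,-1,0.3],[0,0,0.5,0,0,-1,0.3],[0,0,0.5,0,0,-0.97,0.3],[0,0,0,0,0,0,0.3],[0,0,0,0,0,0,0.3],[0,0,0,0,0,0,0.3],[0,0,0,0,0,0,0.3]]]'
python3 - <<'E'
from h import *
to(.587,-.215,.0555,-108)
E
```

```text
time_s: 21.2
tcp_pos: [0.5891, -0.2151, 0.1616]
eef_rot: [180.0, -0.1, -155.8]
contact_force: [-1.4, 0.2, -0.9]
gripper_width: 0.0567
gripper_force: 0.0
time_s: 22.0
tcp_pos: [0.5868, -0.2149, 0.1621]
eef_rot: [179.9, -0.1, -123.7]
contact_force: [-0.0, 0.5, -0.3]
gripper_width: 0.0569
gripper_force: 0.0
time_s: 22.8
tcp_pos: [0.5869, -0.215, 0.1279]
eef_rot: [-180.0, 0.0, -108.1]
contact_force: [0.3, -0.2, -0.5]
gripper_width: 0.0571
gripper_force: 0.0
t 22.8 tcp [ 0.5869 -0.215   0.1279] [-180.     0.  -108.1] units xyz [ 0.   -0.    3.62] wz units -0.02 g 0.0570502310496237 F [ 0.3 -0.2 -0.5]
```

```bash
python3 -m pendant '[[[0,0,0.6,0,0,0,0.3],[0,0,0.8,0,0,0,0.3],[0,0,0.9,0,0,0,0.3],[0,0,0.7,0,0,0,0.3],[0,0,0.4,0,0,0,0.3],[0,0,0.22,0,0,0,0.3],[0,0,0,0,0,0,0.3],[0,0,0,0,0,0,-1]]]' && python3 -m pendant '[[[0,0,0,0,0,0,-1],[0,0,0,0,0,0,-1],[0,0,0,0,0,0,-1],[0,0,0,0,0,0,-1],[0,0,0,0,0,0,-1],[0,0,-0.3,0,0,0,-1],[0,0,-0.8,0,0,0,-1],[0,0,-1,0,0,0,-1]]]' 35 && python3 -m pendant '[[[0,0,-1,0,0,0,-1],[0,0,-1,0,0,0,-1],[0,0,-0.8,0,0,0,-1],[0,0,-0.3,0,0,0,-1],[0,0.3,0,0,0,0,-1],[0,0,0,0,0,0,-1],[0,0,0,0,0,0,-1],[0,0,0,0,0,0,-1]]]'
python3 - <<'E'
from h import *
from plant import vision
to(.582,-.0005,.16,-148)
s=vision.capture("scene");c=vision.capture("top");np.savez("scene3.npz",**s);np.savez("top3.npz",**c)
A=cv2.resize(s["frame"][195:295,165:265],(400,400),interpolation=2);B=cv2.resize(c["frame"][160:260,315:415],(400,400),interpolation=2)
cv2.imwrite("pics/c5.png",np.hstack([A,B]))
E
```

```text
time_s: 23.6
tcp_pos: [0.587, -0.215, 0.0557]
eef_rot: [-180.0, 0.0, -108.0]
contact_force: [0.3, 0.2, -0.3]
gripper_width: 0.0533
gripper_force: 0.0
time_s: 24.4
tcp_pos: [0.5858, -0.2148, 0.0969]
eef_rot: [179.9, -0.0, -108.0]
contact_force: [1.2, 0.0, 0.5]
gripper_width: 0.0217
gripper_force: 35.0
time_s: 25.2
tcp_pos: [0.5804, -0.213, 0.1583]
eef_rot: [179.9, -0.0, -108.0]
contact_force: [-0.1, -0.4, -1.5]
gripper_width: 0.0218
gripper_force: 35.0
t 25.2 tcp [ 0.5804 -0.213   0.1583] [ 179.9   -0.  -108. ] units xyz [-10.13   3.21  -0.08] wz units 10.0 g 0.021825353836663057 F [-0.1 -0.4 -1.5]
```

View pics/c5.png

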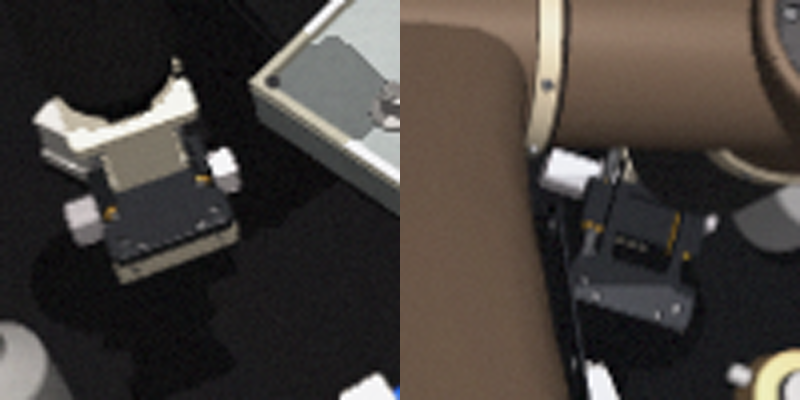

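```bash
python3 - <<'E'
from h import *
from plant import r
st=r.get_state();t=st["tcp_pos"];w=np.radians(72);u=np.array([np.cos(w),np.sin(w)]);v=np.array([-u[1],u[0]])
for n in("scene3","top3"):
    c=load(n);P=pts(c);d=P[...,:2]-t[:2];a=d@u*1e3;b=d@v*1e3;z=P[...,2]*1e3-(t[2]*1e3-55.5)
    m=(abs(b)<14)&(z>27)&(z<63)&(abs(a)<75)&(abs(a)>42)&(c["frame"].min(2)>110)
    for s in(-1,1):
        k=m&(a*s>0);
        if k.any():print(n,s,k.sum(),"a",np.percentile(a[k],[0,2,10,50,90,98,100]).round(1),"b",b[k].min().round(1),b[k].max().round(1),"z",z[k].min().round(),z[k].max().round())
        vv,uu=np.nonzero(k&(z>52)); 
        if len(uu): q=(ray(c,np.c_[uu,vv],t[2]+.0045)[:,:2]-t[:2]);print("  top face a",(q@u*1e3).min().round(1),(q@u*1e3).max().round(1),"b mean",(q@v*1e3).mean().round(1))
E
```

```text
scene3 -1 44 a [-59.2 -58.4 -56.8 -50.3 -44.  -42.3 -42.2] b -11.6 10.6 z 51.0 63.0
  top face a -59.0 -42.2 b mean -3.1
scene3 1 53 a [42.4 43.1 44.9 50.7 56.2 58.  58.7] b -12.5 9.7 z 37.0 63.0
  top face a 42.5 58.4 b mean -3.4
top3 -1 3 a [-56.9 -56.8 -56.6 -55.4 -54.6 -54.4 -54.4] b 6.9 9.9 z 60.0 62.0
  top face a -57.4 -54.8 b mean 7.8
top3 1 49 a [42.2 42.9 44.3 51.7 58.5 59.8 60.3] b -7.2 12.5 z 57.0 62.0
  top face a 42.4 60.5 b mean 2.4
```

```bash
python3 - <<'E'
from h import *
R,o,a,_=deckfit()
for n,(u,v) in (("top0",(292,214)),("scene0",(263,222)),("scene2",(263,222))):
    c=load(n);f=c["frame"];r_=16
    g=f[v-r_:v+r_,u-r_:u+r_].astype(int);hs=cv2.cvtColor(f,cv2.COLOR_BGR2HSV)[v-r_:v+r_,u-r_:u+r_]
    bg=np.median(g.reshape(-1,3),0);d=np.abs(g-bg).sum(2)
    m=((d>45)&~cv2.inRange(hs,(10,40,60),(40,255,255)).astype(bool)).astype(np.uint8)
    nn,l,st,ce=cv2.connectedComponentsWithStats(m);i=min(range(1,nn),key=lambda i:np.hypot(*(ce[i]-r_)) if st[i,4]>30 else 99)
    k=max(cv2.findContours((l==i).astype(np.uint8),0,1)[0],key=cv2.contourArea).reshape(-1,2)+[u-r_,v-r_]
    w=ray(c,k,.051)[:,:2]; (cx,cy),rad=cv2.minEnclosingCircle(w.astype(np.float32));A=np.c_[2*w,np.ones(len(w))];s=np.linalg.lstsq(A,(w**2).sum(1),rcond=None)[0]
    print(n,st[i],"enc",cx,cy,rad,"fit",s[:2],np.sqrt(s[2]+s[:2]@s[:2]))
    P=pts(c)[v-r_:v+r_,u-r_:u+r_]
    q=P[(P[...,2]>.066)&(P[...,2]<.082)&(np.hypot(P[...,0]-.582,P[...,1])<.025)];print("  high pts",len(q),q.mean(0) if len(q) else "")
E
```

```text
top0 [  9  10  14  13 109] enc 0.57874995470047 0.0010956227779388428 0.020417729392647743 fit [0.57973377 0.00144063] 0.018097046756408598
  high pts 44 [0.57881074 0.00126391 0.07518165]
scene0 [ 10   9  13  13 103] enc 0.5803418159484863 0.00018860283307731152 0.02475566603243351 fit [ 0.58110953 -0.00134484] 0.020367992395289577
  high pts 36 [ 0.58390772 -0.00250245  0.07399152]
scene2 [ 10   9  13  13 102] enc 0.5803418159484863 0.00018860283307731152 0.02475566603243351 fit [ 0.58117894 -0.00129882] 0.020303094815243974
  high pts 35 [ 0.58404782 -0.00247642  0.07457846]
```

```bash
python3 -m pendant '[[[-0.5,0.16,0,0,0,0,-1],[-0.9,0.29,0,0,0,0,-1],[-0.9,0.29,0,0,0,0,-1],[-0.9,0.29,0,0,0,0,-1],[-0.9,0.29,0,0,0,0,-1],[-0.9,0.29,0,0,0,0,-1],[-0.9,0.29,0,0,0,0,-1],[-0.9,0.29,0,0,0,0,-1]]]' && python3 -m pendant '[[[-0.9,0.29,0,0,0,0,-1],[-0.9,0.29,0,0,0,0,-1],[-0.9,0.29,0,0,0,0,-1],[-0.6,0.2,0,0,0,0,-1],[0,0,0,0,0,0.7,-1],[0,0,0,0,0,1,-1],[0,0,0,0,0,1,-1],[0,0,0,0,0,1,-1]]]' && python3 -m pendant '[[[0,0,0,0,0,1,-1],[0,0,0,0,0,1,-1],[0,0,0,0,0,1,-1],[0,0,0,0,0,1,-1],[0,0,0,0,0,1,-1],[0,0,0,0,0,1,-1],[0,0,0,0,0,0.55,-1],[0,0,0,0,0,0,-1]]]'
python3 - <<'E'
from h import *
from plant import vision
to(.581,-.0005,.1355,-149)
E
```

```text
time_s: 26.1
tcp_pos: [0.5811, -0.0689, 0.1591]
eef_rot: [180.0, 0.0, -108.0]
contact_force: [0.6, 0.8, -0.8]
gripper_width: 0.0219
gripper_force: 35.0
time_s: 26.9
tcp_pos: [0.5812, -0.0005, 0.1591]
eef_rot: [180.0, -0.0, -123.0]
contact_force: [-0.1, -0.7, -0.7]
gripper_width: 0.0213
gripper_force: 35.0
time_s: 27.7
tcp_pos: [0.5812, -0.0006, 0.1591]
eef_rot: [180.0, -0.0, -149.0]
contact_force: [-1.1, 0.4, -2.6]
gripper_width: 0.0218
gripper_force: 35.0
t 27.7 tcp [ 0.5812 -0.0006  0.1591] [ 180.   -0. -149.] units xyz [0.01 0.01 1.18] wz units -0.01 g 0.021835454324442956 F [-1.1  0.4 -2.6]
```

```bash
python3 -m pendant '[[[0,0,0.4,0,0,0,-1],[0,0,0.5,0,0,0,-1],[0,0,0.3,0,0,0,-1],[0,0,0.1,0,0,0,-1],[0,0,0.1,0,0,0,-1],[0,0,0.1,0,0,0,-1],[0,0,0.1,0,0,0,-1],[0,0,0,0,0,0,-1]]]';  python3 -c "
from plant import r
print(r.get_state()['moment'])"
```

```text
time_s: 28.5
tcp_pos: [0.5814, -0.0008, 0.1271]
eef_rot: [-180.0, 0.0, -149.0]
contact_force: [0.4, -0.4, -0.7]
gripper_width: 0.0219
gripper_force: 35.0
[ 0.11615913 -0.07199751  0.01866024]
```

```bash
python3 -m pendant '[[[0,0,0.1,0,0,0,-1],[0,0,0.1,0,0,0,-1],[0,0,0.1,0,0,0,-1],[0,0,0.1,0,0,0,-1],[0,0,0,0,0,0,-1],[0,0,0,0,0,0,-1],[0,0,0,0,0,0,-1],[0,0,0,0,0,0,-1]]]';  python3 -c "
from plant import r
print(r.get_state()['moment'],r.get_state()['tcp_pos'])"
```

```text
time_s: 29.3
tcp_pos: [0.5814, -0.0007, 0.1192]
eef_rot: [180.0, 0.0, -149.0]
contact_force: [1.6, 0.7, -2.6]
gripper_width: 0.022
gripper_force: 35.0
[ 0.34303581 -0.52516174 -0.04812672] [ 0.58139819 -0.000738    0.11917402]
```

```bash
python3 -m pendant '[[[0,0,0.1,0,0,0,-1],[0,0,0.15,0,0,0,-1],[0,0,0.15,0,0,0,-1],[0,0,0.1,0,0,0,-1],[0,0,0.05,0,0,0,-1],[0,0,0.05,0,0,0,-1],[0,0,0,0,0,0,-1],[0,0,0,0,0,0,-1]]]';  python3 -c "
from plant import r
print(r.get_state()['moment'],r.get_state()['tcp_pos'])"
```

```text
time_s: 30.1
tcp_pos: [0.5814, -0.0008, 0.1071]
eef_rot: [-180.0, 0.0, -149.0]
contact_force: [2.6, 0.2, -2.3]
gripper_width: 0.0218
gripper_force: 35.0
[ 0.35845144 -0.95613185  0.00221028] [ 0.58143787 -0.00079368  0.10711014]
```

```bash
python3 -m pendant '[[[0,0,0.05,0,0,0,-1],[0,0,0.03,0,0,0,-1],[0,0,0,0,0,0,-1],[0,0,0,0,0,0,-1],[0,0,0,0,0,0,-1],[0,0,0,0,0,0,-1],[0,0,0,0,0,0,-1],[0,0,0,0,0,0,-1]]]'
```

```text
time_s: 30.9
tcp_pos: [0.5815, -0.0008, 0.1063]
eef_rot: [-180.0, 0.0, -149.0]
contact_force: [-0.1, 1.5, 5.8]
gripper_width: 0.0216
gripper_force: 35.0
```

```bash
python3 -m pendant '[[[0,0,0.04,0,0,0,-1],[0,0,0.03,0,0,0,-1],[0,0,0,0,0,0,-1],[0,0,0,0,0,0,-1],[0,0,0,0,0,0,-1],[0,0,0,0,0,0,-1],[0,0,0,0,0,0,-1],[0,0,0,0,0,0,-1]]]'
```

```text
time_s: 31.7
tcp_pos: [0.5815, -0.0007, 0.1063]
eef_rot: [-180.0, 0.1, -149.0]
contact_force: [-5.8, 3.1, 16.1]
gripper_width: 0.0217
gripper_force: 35.0
```

```bash
python3 -m pendant '[[[0,0,-0.05,0,0,0,-1],[0,0,0,0,0,0,-1],[0,0,0,0,0,0,0.1],[0,0,0,0,0,0,0.1],[0,0,0,0,0,0,0.1],[0,0,0,0,0,0,0.1],[0,0,0,0,0,0,0.1],[0,0,0,0,0,0,0.1]]]' && python3 -m pendant '[[[0,0,-0.2,0,0,0,0.1],[0,0,-0.5,0,0,0,0.1],[0,0,-0.8,0,0,0,0.1],[0,0,-1,0,0,0,0.1],[0,0,-1,0,0,0,0.1],[0,0,-1,0,0,0,0.1],[0,0,-1,0,0,0,0.1],[0.5,0,-0.6,0,0,0,0.1]]]' && python3 -m pendant '[[[0.5,-0.5,0,0,0,0,0.1],[0.5,-0.9,0,0,0,0,0.1],[0.5,-0.9,0,0,0,0,0.1],[0.5,-0.9,0,0,0,0,0.1],[0.5,-0.9,0,0,0,0,0.1],[0.5,-0.9,0,0,0,0,0.1],[0,-0.4,0,0,0,0,0.1],[0,0,0,0,0,0,0.1]]]'
python3 - <<'E'
from h import *
from plant import vision
s=vision.capture("scene");c=vision.capture("top");P=pts(s)
m=(abs(P[...,2]-.111)<.012)&(np.hypot(P[...,0]-.581,P[...,1])<.075);z=P[m][:,2];print("bar top z",len(z),np.median(z),"expect .111", P[m].mean(0))
A=cv2.resize(s["frame"][130:265,160:340],(480,360),interpolation=2);B=cv2.resize(c["frame"][165:285,180:280],(300,360),interpolation=2)
cv2.imwrite("pics/c6.png",np.hstack([A,B]))
E
```

```text
time_s: 32.5
tcp_pos: [0.5812, -0.0009, 0.105]
eef_rot: [180.0, -0.0, -149.0]
contact_force: [-0.3, 0.7, -0.0]
gripper_width: 0.0479
gripper_force: 0.0
time_s: 33.3
tcp_pos: [0.5737, -0.0057, 0.2296]
eef_rot: [-179.9, 0.2, -149.0]
contact_force: [-0.5, 0.5, 0.2]
gripper_width: 0.0479
gripper_force: 0.0
time_s: 34.1
tcp_pos: [0.5764, -0.1307, 0.2264]
eef_rot: [180.0, -0.1, -149.1]
contact_force: [0.2, -0.2, -0.3]
gripper_width: 0.0479
gripper_force: 0.0
bar top z 293 0.11019069259674996 expect .111 [ 0.58368737 -0.00314318  0.10917938]
```

View pics/c6.png

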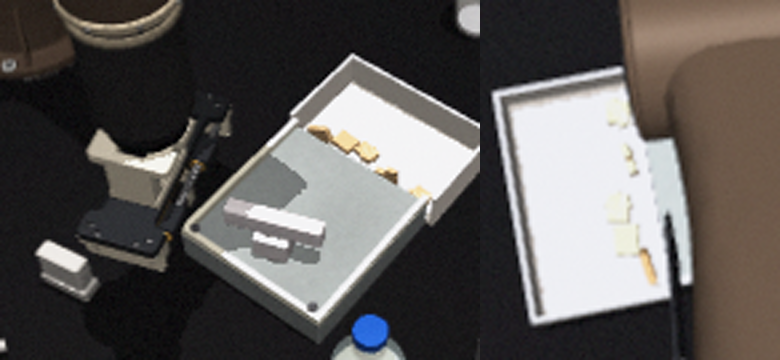

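The picture shows the handle seated at (275,222), all five chips in the tray between (320,132) and (420,192), and the scraper standing at (65,270). The bar's top measures 110 mm, against 111 mm expected when fully home.

```bash
python3 -c "
from plant import r
print(r.close_job())"
```

```text
the job is handed in; nothing more can be done
None
```

I handed the job in at about 34 s: all five chips are in the waste tray (two appear tilted against the deck wall), the scraper is standing on the bench, and the handle measures fully home on the spindle.

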